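# Take the charged square battery out of its push-to-release dock

## Robot

A 6-joint arm with a two-finger parallel gripper is mounted at the origin on a cart in front of the work surface, level with it; the furniture and walls round the work are solid. World frame = base frame: x ahead of the robot, y to its left, z up, the work surface at z = 0. Lengths are in m, angles in rad, forces in N, time in s.
With the tool pointing down it reaches from about 0.375 to 0.975 m from the base axis. Payload 3.8 kg.
Tool frame: the origin (TCP) lies on the mounting face of the last link; the fingertips stand r.tip_reach ahead of it and the grasp point (between the pads) lies 155 mm ahead of it (r.tip_reach is the distance from the TCP to the fingertips, in m); y points along the fingers, x is the direction in which the jaws open and shut, and the axes are right-handed (so a half turn about y gives the same grasp; the last joint's range is limited). The gripper opens to 85 mm and grips with 20 to 120 N. Pads are 22 mm wide; open, the fingers measure 114 mm over their backs; the gripper's body (76 mm by 85 mm) begins 54 mm behind the grasp point. The pads swing forward as they close: fully open they stand 13 mm farther back than shut.
Start: joints at [1.238, 0.264, 1.604, -0, 1.274, -0.037], TCP at [0.197, 0.646, 0.405] pointing down, gripper open.
Joint ranges: [-2.63, 2.63], [-0.94, 2.18], [0.31, 2.57], [-1.31, 4.45], [0, 2.66], [-2.55, 2.55]. Speed limits (rad/s): [2.57, 2.57, 3.14, 3.14, 3.14, 3.14].

## Interface

Orientations are given as a 3x3 rotation matrix whose columns are the frame's x, y, z axes.
In Python, from bench import read_state, get_image, calibration, order, finder, r gives the robot as it stands.
- The arm moves only by the tool servo_tool, never from a script. Its argument "commands" is a list of rows, each a list of 4 numbers: the shift along the world's x, y, z scaled (see below), then the turn about the world's z scaled (see below). A call has 1 to 5 rows; each row shifts and turns the pose as measured when the row begins; what a row does not reach is not made up. The controller multiplies each number of a shift by 20 cm and each number of a turn by 30 degrees. A row lasts 1/10 s, in which the tool goes at most 50 mm and 8.59 degrees, less where a joint would pass 70% of its speed; a pose out of reach is approached as far as the arm can. A call with a number of a shift or a turn outside -1 to 1 is refused whole. A call with a gripper value outside its range is refused whole. "fingers" is the closure in counts, from 0 (fully open) to 255 (shut), set as the call begins (left out, the last holds). The fingers move at their own pace and stop on an object; "newtons" is the grip in N (left out, the last holds). Time passes only in rows, so rows that do not move let the fingers close. It gives the time, the measured TCP pose, the force and the opening at its end, in the units of the state.
- read_state(): the state, without advancing time (a new reading comes with each control period).
- get_image(name): name is "scene" or "top" or "wrist"; returns the picture (480x640x3 uint8, blue, green, red); there is no depth.
- calibration(name): a dict with "intrinsics" (3x3 intrinsics, pixels), "xyz" and "orientation" of the camera in the world; the wrist camera has in their place "T_tool_cam" (4x4, takes a point from camera to tool coordinates, whose origin is the TCP and whose axes are the tool frame's). Camera axes: x right, y down, z forward; pixel columns grow to the right and rows downward; lengths in m; the calibration is good to about 2 mm. A picture is of the moment at which its call begins: read the wrist's pose just before it. calibration takes no time and is no camera call.
- order.job_done(): hands the job in, once; it reports no verdict.
Trained networks look in the newest picture that a camera, given by its name, has taken for a name from the list of things; names that differ only in an ending like _2 or _b are one class to them, and where a whole thing is asked for, a point or a joint stands for the part that bears it (a point fixed in the world has none). Each returns a list of dicts, best first, with "conf" (0 to 1); they miss things now and then, are a little off and sometimes report something else, mostly with a low value. They report only what shows in the picture. A call takes as long as a camera call. They do not tell look-alikes from the thing itself.
- finder.silhouettes(name, camera): "pixels" (480x640 bool, what is visible of it) and "bbox" ([left, top, width, height] in pixels, round what is visible of it).
The state is a dict: "t": time; "joint_pos": joint angles; "qvel": joint speeds; "effort": joint torques, N m; "position": TCP position; "ee_rot": TCP orientation; "ft_force": force on the tool from outside, world axes, zero at the start; "ft_torque": the same for the moment, N m; "width": finger opening in m.
Only numpy, scipy, OpenCV 4.12 (cv2) and the standard library are available. Lean on these libraries where they do the work, as an engineer would, in place of code of your own. Each camera call takes 0.05 s, during which the arm holds its last target.

## Task

The square battery pack has finished charging: push it down into its charging dock until it unlatches and let it spring up, then take hold of it, lift it out and stand it upright in the plywood tray. Set it down gently, do not drop it, and leave the round battery latched in its own dock.

Things in the scene. Friction and masses are not known exactly. Their poses are not given: they have to be found in the camera images.
- square_pack_mid (a point): Centre of the square battery pack to take out: light grey plastic, 40 x 40 mm, 70 mm tall, 0.13 to 0.25 kg; z up along it, x and y square to its sides. The lower 61 mm are straight; the top 9 mm taper to a 24 mm flat. It starts sunk in its dark dock (90 x 84 mm, top 80 mm above the worktop, fixed) with only the taper showing: nothing to grip, top 89 mm above the worktop.
- square_pack_lift (a joint): Spring carriage under the square pack: 0 latched, -0.006 m pressed to the stop, +0.034 m sprung up. Pressing the pack's top over 4 mm down (4 to 8 N) unlatches it; when let go it rises within half a second, and does not latch again. Sprung up, its top is 123 mm above the worktop, 34 mm of straight side show above the dock and 27 mm sit loose in the well: lift it straight out.
- round_pack_mid (a point): Centre of the round battery pack, to be left alone: same light grey plastic and height as the square one, but a cylinder 40 mm in diameter with a round tapered top. It sits latched in its own dark dock, which is like the other one.
- tray_in (a point): Centre of the inner floor of the shallow plywood tray, fixed; the floor is 6 mm above the worktop. The tray is 150 mm along its x, 130 mm along its y and 25 mm high, with 6 mm walls. It starts empty.
Not all that is in view belongs to the job. Leave any pink or yellow look-alike of the part that bears square_pack_mid alone.

How it is judged:
On the way:
1. the square pack has been pressed, has unlatched and sprung up in its dock (value of joint square_pack_lift above 0.03 m), for 0.1 s.
At the end, for the whole second after the job is handed in: The square pack stands upright (within 0.2 rad) and at rest on the floor of the tray, its centre inside the tray's walls and 25 to 45 mm above the tray's floor (x of square_pack_mid in the frame of tray_in between -0.065 and 0.065 m and y of square_pack_mid in the frame of tray_in between -0.055 and 0.055 m and z of square_pack_mid in the frame of tray_in between 0.025 and 0.045 m and angle between square_pack_mid's own z axis and vertical below 0.2 rad and linear speed of square_pack below 0.02 m/s); the robot touches nothing.
It fails at once if the round pack was released or moved by more than 15 mm (distance of round_pack_mid from where it was at the start of the episode above 0.015 m).
It fails at once if the square pack was dropped or thrown (faster than 1 m/s while out of the fingers) (linear speed of square_pack above 1 m/s and contact force between square_pack and the fingers below 0.05 N).
It also fails if it takes over 56 s, if anything falls off the work surface, if the arm or the gripper's body presses on something with over 40 N, if the wrist force passes 120 N, or if a joint passes its speed limit or range.

## Working session

There is one attempt and no reset: what is moved stays moved. The work goes in short steps, Python scripts to look and compute and a tool call to move; the robot and the scene stay as the last step left them, time stands still between calls to the robot, and variables do not carry over. Pictures are saved under pics/ and viewed, and the job is handed in when it is done.

Besides the shell and the picture viewer there is one more tool, called after "Request:" as name([rows], argument=value, ...), one row to a line, values as JSON. servo_tool: Moves the arm, as the interface text tells. Shifts and turns lie within -1 to 1; 1 stands for 20 cm of shift or 30 degrees of turn. Its arguments: {"type":"object","properties":{"commands":{"type":"array"},"fingers":{"type":"number"},"newtons":{"type":"number"}},"required":["commands"]}

```bash
mkdir -p pics; ls
python3 - <<'E'
from bench import *
import cv2
print(read_state()); print(r.tip_reach)
for n in ("scene","top","wrist"):
    im=get_image(n); cv2.imwrite(f"pics/{n}0.png",im); print(n,calibration(n))
    for k in ("square_pack_mid","round_pack_mid","tray_in"):
        try:
            for d in finder.silhouettes(k,n): print(n,k,round(d["conf"],2),d["bbox"])
        except Exception as e: print(k,e)
E
```

```text
pics
{'t': 0.0, 'joint_pos': array([ 1.23814089e+00,  2.64771010e-01,  1.60537712e+00,  1.45713798e-05,
        1.27367928e+00, -3.69066579e-02]), 'qvel': array([ 0.00045934,  0.00107577,  0.00169009, -0.00066947, -0.00061714,
        0.00020335]), 'effort': array([-8.79706495e-04, -5.15124321e+01, -3.67314112e+01, -9.59098929e-05,
        1.30051357e-02, -1.81182514e-05]), 'position': array([0.1966261 , 0.64537313, 0.40334786]), 'ee_rot': array([[ 2.91459467e-01, -7.42937211e-04, -9.56582891e-01],
       [ 9.56580574e-01, -2.10769213e-03,  2.91460398e-01],
       [-2.23271901e-03, -9.99997503e-01,  9.63724774e-05]]), 'ft_force': array([ 0.79734358,  0.359548  , -0.58539913]), 'ft_torque': array([ 0.03634059, -0.05322996,  0.01912658]), 'width': 0.08530309609614722}
0.1734
scene {'intrinsics': array([[612.59822066,   0.        , 316.88911667],
       [  0.        , 612.59822066, 243.74386971],
       [  0.        ,   0.        ,   1.        ]]), 'xyz': array([-0.24321515, -0.64201485,  0.56671138]), 'orientation': array([[ 0.62799937, -0.34508621,  0.69751868],
       [-0.7779792 , -
[... 809 characters left out ...]
0, 172.6, 26.0, 30.3]
top square_pack_mid 0.69 [352.2, 244.6, 24.0, 30.4]
top round_pack_mid 0.68 [420.2, 247.6, 22.4, 24.3]
top tray_in 0.59 [163.5, 166.1, 82.6, 91.2]
wrist {'intrinsics': array([[393.35833881,   0.        , 317.63757927],
       [  0.        , 393.35833881, 241.59297781],
       [  0.        ,   0.        ,   1.        ]]), 'T_tool_cam': array([[ 9.99998845e-01,  1.12839235e-03, -1.01831401e-03,
        -1.85857246e-04],
       [ 1.28803200e-03, -2.73414577e-01,  9.61895426e-01,
         3.08986839e-02],
       [ 8.06973545e-04, -9.61895626e-01, -2.73415714e-01,
         6.81540909e-02],
       [ 0.00000000e+00,  0.00000000e+00,  0.00000000e+00,
         1.00000000e+00]])}
```

View pics/top0.png

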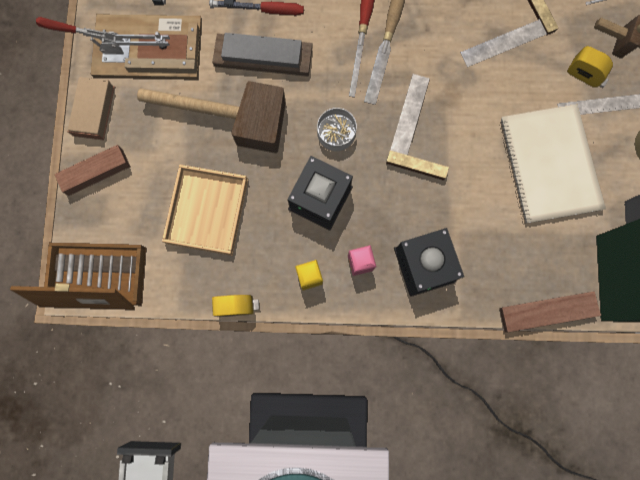

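View pics/scene0.png

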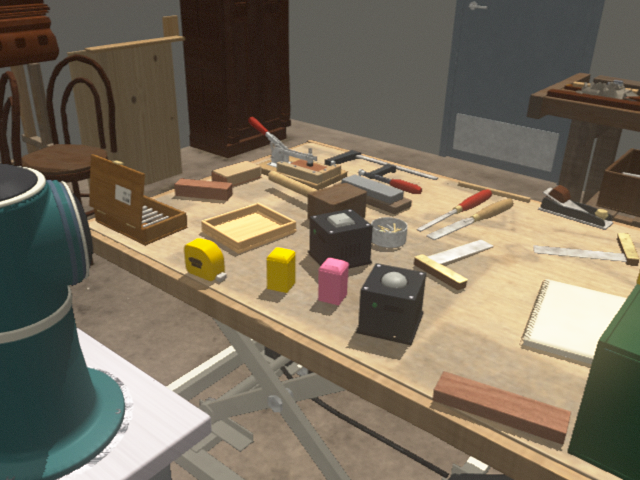

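The top view shows the square dock at (320,190), with the grey pack top at (320,186). The round dock is at (430,260) and the tray at (205,210). The yellow (310,273) and pink (361,260) blocks are decoys. Next I'll work out positions.

```bash
cat > h.py <<'E'
from bench import *
import cv2, numpy as np
def ray(cam,uv,z):
    c=calibration(cam); K=c["intrinsics"]
    if cam=="wrist":
        s=read_state(); T=np.eye(4);T[:3,:3]=s["ee_rot"];T[:3,3]=s["position"];T=T@c["T_tool_cam"];R,p=T[:3,:3],T[:3,3]
    else: R,p=c["orientation"],c["xyz"]
    uv=np.atleast_2d(uv).astype(float)
    d=(R@np.linalg.inv(K)@np.c_[uv,np.ones(len(uv))].T).T
    return p+d*((z-p[2])/d[:,2])[:,None]
def rect(cam,mask,z):
    cs,_=cv2.findContours(mask.astype(np.uint8),cv2.RETR_EXTERNAL,cv2.CHAIN_APPROX_NONE)
    c=max(cs,key=cv2.contourArea)[:,0,:]
    P=ray(cam,c,z)[:,:2]
    (x,y),(w,h),a=cv2.minAreaRect((P*1000).astype(np.float32))
    return np.round([x,y,w,h,a],1)
E
python3 - <<'E'
from h import *
im=get_image("top")
for k,z in (("square_pack_mid",.081),("round_pack_mid",.081),("tray_in",.022)):
    for d in finder.silhouettes(k,"top"): print(k,round(d["conf"],2),d["bbox"],rect("top",d["pixels"],z))
# flat corners view
x=cv2.resize(im[140:240,270:370],None,fx=6,fy=6,interpolation=cv2.INTER_CUBIC);cv2.imwrite("pics/z1.png",x)
get_image("scene")
for k,z in (("square_pack_mid",.085),("tray_in",.022)):
    for d in finder.silhouettes(k,"scene"): print(k,round(d["conf"],2),d["bbox"],rect("scene",d["pixels"],z))
E
```

```text
square_pack_mid 0.92 [297.1, 259.2, 26.7, 31.3] [446.  -10.9  45.7  39.7  19.9]
square_pack_mid 0.89 [309.1, 172.2, 27.7, 33.1] [600.2 -25.9  42.1  42.3  65.8]
square_pack_mid 0.77 [350.4, 246.0, 24.2, 27.7] [473.5 -99.5  44.2  43.5  14.6]
round_pack_mid 0.84 [420.6, 246.4, 20.1, 24.7] [ 477.4 -219.3   37.7   38.4   89.9]
tray_in 0.77 [163.3, 166.1, 83.5, 91.0] [569.  187.9 136.8 154.3  81.4]
square_pack_mid 0.6 [316.4, 257.6, 32.9, 48.1] [ 412.7 -153.5  138.9   47.8   36.4]
square_pack_mid 0.56 [265.8, 247.0, 31.1, 46.8] [386.9 -68.7 144.9  46.   40.8]
square_pack_mid 0.54 [328.9, 212.2, 21.3, 13.0] [596.2 -29.7  53.9  44.4  64.9]
tray_in 0.66 [198.7, 204.2, 96.6, 49.2] [559.5 176.7 172.5 175.   81.7]
```

View pics/z1.png

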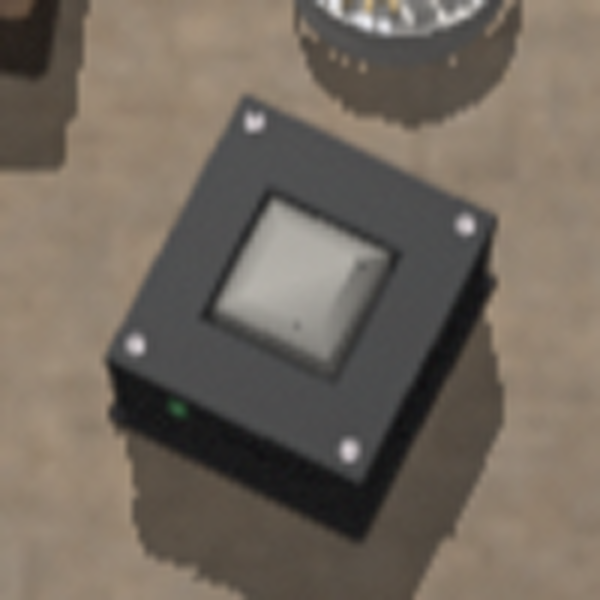

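Run:
```python
from h import *
for C in ([(245,97),(497,218),(362,483),(107,358)],[(270,190),(400,255),(335,380),(205,318)]):
    P=ray("top",(np.array(C)+.5)/6+[269.5,139.5],.08)[:,:2]; print(P.round(4),P.mean(0)); e=np.roll(P,-1,0)-P
    print(np.linalg.norm(e,axis=1),np.degrees(np.arctan2(e[:,1],e[:,0])))
print(np.degrees(np.arctan2(.9566,.2915)))
```

```text
[[ 0.659  -0.0068]
 [ 0.6237 -0.082 ]
 [ 0.5431 -0.0442]
 [ 0.5785  0.0313]] [ 0.60106273 -0.0254424 ]
[0.08311951 0.08898981 0.08341274 0.08896869] [-115.13800177  154.86274701   64.84715573  -25.32609067]
[[ 0.6306 -0.015 ]
 [ 0.6117 -0.0538]
 [ 0.5736 -0.0356]
 [ 0.5913  0.003 ]] [ 0.60180228 -0.02535534]
[0.04310473 0.04223599 0.04243724 0.04321449] [-115.95728752  154.55917578   65.3487053   -24.55277432]
73.05270700834743
```

Request:
servo_tool([
  [0.12,-0.2,0,-0.13],
  [0.12,-0.2,0,-0.13],
  [0.12,-0.2,0,0],
  [0.12,-0.2,0,0],
  [0.12,-0.2,0,0],
], fingers=255, newtons=40)

```text
t: 1.45
position: [0.3162, 0.4441, 0.4041]
ee_rot: [[0.415, 0.001, -0.91], [0.91, 0.003, 0.415], [0.003, -1.0, 0.001]]
ft_force: [1.3, -0.3, 0.4]
width: 0.0122
```

Request:
servo_tool([
  [0.12,-0.2,0,0],
  [0.12,-0.2,0,0],
  [0.12,-0.2,0,0],
  [0.12,-0.2,0,0],
  [0.12,-0.2,0,0],
])

```text
t: 1.95
position: [0.4389, 0.2353, 0.4058]
ee_rot: [[0.413, 0.005, -0.911], [0.911, 0.006, 0.413], [0.007, -1.0, -0.002]]
ft_force: [0.2, -0.1, -0.5]
width: 0.0001
```

Request:
servo_tool([
  [0.13,-0.21,-0.05,0],
  [0.13,-0.21,-0.05,0],
  [0.13,-0.21,-0.05,0],
  [0.13,-0.21,-0.05,0],
  [0.13,-0.21,-0.05,0],
])

```text
t: 2.45
position: [0.5673, 0.0252, 0.3609]
ee_rot: [[0.413, 0.015, -0.91], [0.91, 0.009, 0.414], [0.014, -1.0, -0.01]]
ft_force: [0.3, 0.4, 0.0]
width: 0.0001
```

Request:
servo_tool([
  [0.07,-0.11,-0.05,0],
  [0,0,0,0],
  [0,0,0,0],
])

```text
t: 2.75
position: [0.5837, -0.0037, 0.3492]
ee_rot: [[0.421, 0.014, -0.907], [0.907, 0.007, 0.421], [0.013, -1.0, -0.01]]
ft_force: [0.2, 0.2, -0.1]
width: 0.0001
```

Run:
```python
from h import *
s=read_state();print(s["t"],s["position"],s["ee_rot"].round(3),s["joint_pos"])
im=get_image("wrist");cv2.imwrite("pics/w1.png",im)
for d in finder.silhouettes("square_pack_mid","wrist"): print(round(d["conf"],2),d["bbox"],rect("wrist",d["pixels"],.081))
```

```text
2.75 [ 0.58372963 -0.00370632  0.34918916] [[ 0.421  0.014 -0.907]
 [ 0.907  0.007  0.421]
 [ 0.013 -1.    -0.01 ]] [-0.05143039  0.12935539  1.86901343  0.00892783  1.12915003 -1.19150867]
0.86 [159.4, 0.0, 103.0, 98.9] [462.5  -6.3  47.1  37.1  19.1]
0.74 [56.7, 109.6, 118.8, 89.1] [487.  -84.4  46.2  53.7  14.9]
0.63 [262.7, 248.4, 62.0, 58.7] [601.8 -25.1  39.9  42.1  64.8]
```

View pics/w1.png

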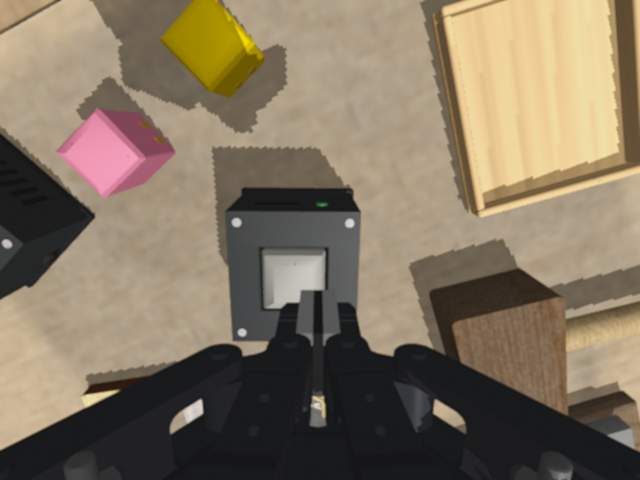

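The wrist view shows the square dock square to the jaws, with the pack at (295,278). It gives (0.602,-0.025), which agrees with the top camera. Now I'll centre over the pack and press.

Request:
servo_tool([
  [0.08,-0.11,-0.1,0],
  [0,0,-0.15,0],
  [0,0,-0.08,0],
  [0,0,0,0],
])

```text
t: 3.25
position: [0.5992, -0.0194, 0.2865]
ee_rot: [[0.412, 0.022, -0.911], [0.911, 0.008, 0.412], [0.017, -1.0, -0.017]]
ft_force: [-0.9, 0.2, -1.5]
width: -0.0002
```

Request:
servo_tool([
  [-0.01,-0.04,-0.03,0],
  [0,0,-0.03,0],
  [0,0,0,0],
  [0,0,0,0],
])

```text
t: 3.65
position: [0.5973, -0.0253, 0.2774]
ee_rot: [[0.408, 0.027, -0.912], [0.913, 0.008, 0.409], [0.019, -1.0, -0.021]]
ft_force: [0.3, 0.5, 0.8]
width: -0.0001
```

Request:
servo_tool([
  [0,0,-0.05,0],
  [0,0,-0.04,0],
  [0,0,-0.03,0],
  [0,0,-0.03,0],
])

```text
t: 4.05
position: [0.6001, -0.0253, 0.2559]
ee_rot: [[0.408, 0.034, -0.912], [0.913, 0.008, 0.409], [0.022, -0.999, -0.028]]
ft_force: [-22.5, 3.4, 58.9]
width: 0.0003
```

Request:
servo_tool([
  [0,0,0.1,0],
  [0,0,0.2,0],
  [0,0,0.2,0],
  [0,0,0.1,0],
], fingers=0)

```text
t: 4.45
position: [0.5983, -0.0251, 0.376]
ee_rot: [[0.409, 0.027, -0.912], [0.912, 0.009, 0.409], [0.02, -1.0, -0.021]]
ft_force: [0.3, 0.4, -0.3]
width: 0.058
```

Run:
```python
from h import *
s=read_state();print(s["t"],s["position"],s["ee_rot"].round(3),s["ft_force"],s["width"])
im=get_image("wrist");cv2.imwrite("pics/w2.png",im)
for d in finder.silhouettes("square_pack_mid","wrist"): print(round(d["conf"],2),d["bbox"],rect("wrist",d["pixels"],.1))
```

```text
4.45 [ 0.59830404 -0.02514306  0.37600143] [[ 0.409  0.027 -0.912]
 [ 0.912  0.009  0.409]
 [ 0.02  -1.    -0.021]] [ 0.30302627  0.39160712 -0.32527504] 0.0580123619743057
0.79 [280.0, 201.3, 66.3, 75.2] [605.1 -26.9  42.5  52.1  64.7]
0.74 [92.7, 66.1, 104.6, 88.3] [494.  -83.8  44.9  45.7  16.3]
0.72 [190.7, 1.1, 93.9, 63.2] [470.5  -8.3  44.9  34.4  19.6]
```

View pics/w2.png

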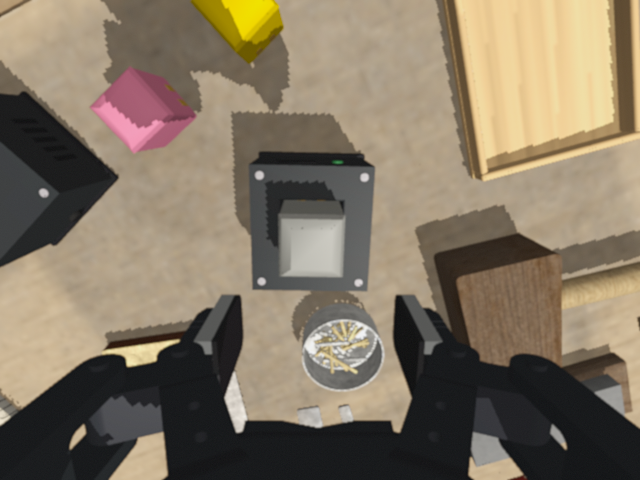

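The pack has sprung up: its top is at (312,245), clear of the dock, with sides showing. Going down around it with the jaws open.

Request:
servo_tool([
  [0,0,-0.15,0],
  [0,0,-0.2,0],
  [0,0,-0.1,0],
  [0,0,-0.05,0],
  [0,0,0,0],
], fingers=0)

```text
t: 5.05
position: [0.5968, -0.0252, 0.2684]
ee_rot: [[0.409, 0.027, -0.912], [0.912, 0.009, 0.409], [0.019, -1.0, -0.021]]
ft_force: [-0.3, 1.1, 0.7]
width: 0.0855
```

Request:
servo_tool([
  [0,-0.01,-0.05,0],
  [0,0,-0.03,0],
  [0,0,0,0],
])

```text
t: 5.35
position: [0.5972, -0.0275, 0.2515]
ee_rot: [[0.409, 0.028, -0.912], [0.912, 0.009, 0.41], [0.02, -1.0, -0.021]]
ft_force: [0.1, 0.7, -0.2]
width: 0.0855
```

Run:
```python
from h import *
s=read_state();print(s["t"],s["position"],s["ee_rot"].round(3),s["ft_force"],s["width"])
for n in("wrist","scene"):
  im=get_image(n)
  if n=="scene": im=cv2.resize(im[150:330,240:480],None,fx=3,fy=3)
  cv2.imwrite(f"pics/{n}3.png",im)
```

```text
5.35 [ 0.5972272  -0.02746667  0.25145749] [[ 0.409  0.028 -0.912]
 [ 0.912  0.009  0.41 ]
 [ 0.02  -1.    -0.021]] [ 0.13255956  0.69289437 -0.22545046] 0.08552407484864655
```

View pics/wrist3.png

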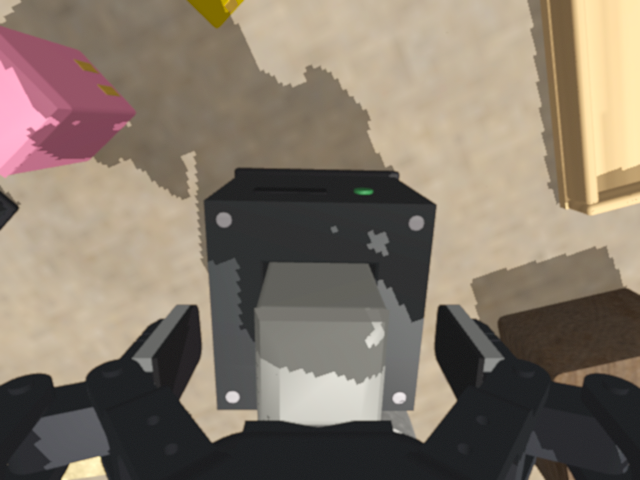

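View pics/scene3.png

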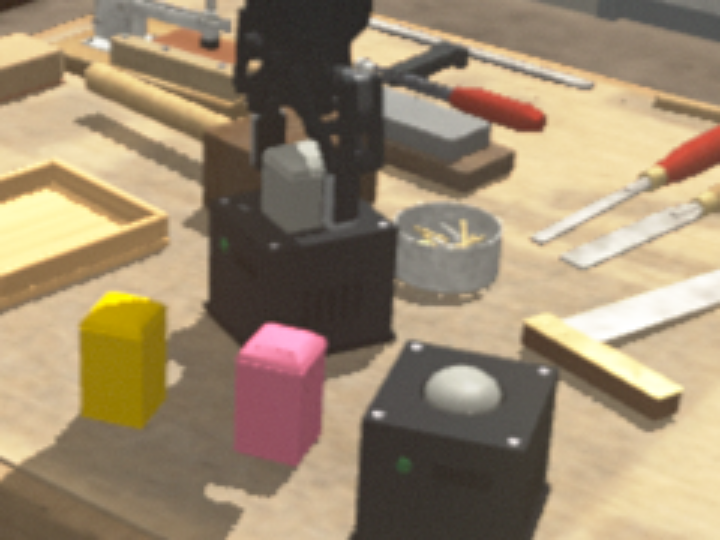

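The pack is centred between the fingers. I'll raise a few mm to clear the dock, then close.

Request:
servo_tool([
  [0,0,0.02,0],
  [0,0,0,0],
  [0,0,0,0],
  [0,0,0,0],
  [0,0,0,0],
], fingers=255, newtons=40)

```text
t: 5.95
position: [0.5988, -0.0275, 0.26]
ee_rot: [[0.409, 0.034, -0.912], [0.912, 0.008, 0.409], [0.022, -0.999, -0.028]]
ft_force: [-0.3, -0.2, -1.4]
width: 0.0393
```

Request:
servo_tool([
  [0,0,0,0],
  [0,0,0,0],
  [0,0,0,0],
])

```text
t: 6.25
position: [0.5987, -0.0275, 0.2599]
ee_rot: [[0.409, 0.034, -0.912], [0.912, 0.008, 0.409], [0.022, -0.999, -0.028]]
ft_force: [0.0, -0.3, -0.2]
width: 0.0393
```

Request:
servo_tool([
  [0,0,0.05,0],
  [0,0,0.08,0],
  [0,0,0.1,0],
  [0,0,0.12,0],
  [0,0,0.1,0],
])

```text
t: 6.75
position: [0.5967, -0.0275, 0.3514]
ee_rot: [[0.409, 0.026, -0.912], [0.912, 0.009, 0.409], [0.019, -1.0, -0.02]]
ft_force: [0.5, -0.5, -1.4]
width: 0.0393
```

Run:
```python
from h import *
s=read_state();print(s["t"],s["position"],s["ee_rot"].round(3),s["ft_force"],s["width"])
im=get_image("scene")
im=cv2.resize(im[100:330,180:480],None,fx=2.5,fy=2.5)
cv2.imwrite(f"pics/s4.png",im)
get_image("top")
for d in finder.silhouettes("tray_in","top"): print(round(d["conf"],2),d["bbox"],rect("top",d["pixels"],.022))
```

```text
6.75 [ 0.59670057 -0.02749722  0.35140855] [[ 0.409  0.026 -0.912]
 [ 0.912  0.009  0.409]
 [ 0.019 -1.    -0.02 ]] [ 0.49676278 -0.54655917 -1.35855868] 0.03927128107726094
0.76 [162.7, 166.5, 65.7, 86.1] [571.5 199.6 111.2 153.   81.6]
```

View pics/s4.png

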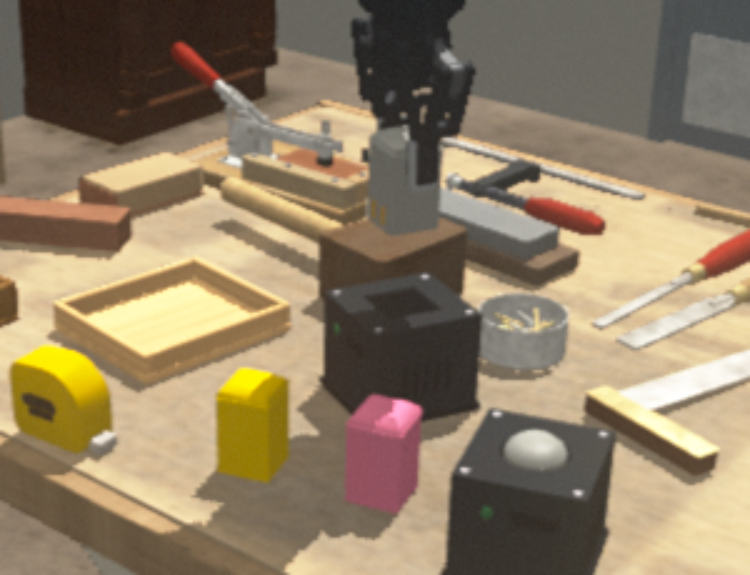

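The pack is clear of the dock and held at about (405,180) in the crop, and the dock is empty. Moving over the tray, centre about (0.569,0.188).

Request:
servo_tool([
  [-0.03,0.15,0,0],
  [-0.03,0.2,0,0],
  [-0.03,0.2,0,0],
  [-0.03,0.2,0,0],
  [-0.03,0.15,0,0],
])

```text
t: 7.4
position: [0.564, 0.1532, 0.3462]
ee_rot: [[0.417, 0.022, -0.909], [0.909, 0.006, 0.417], [0.014, -1.0, -0.017]]
ft_force: [0.7, -0.9, -2.4]
width: 0.0395
```

Request:
servo_tool([
  [0,0.15,0,0],
  [0,0.05,0,0],
  [0,0,0,0],
  [0,0,0,0],
])

```text
t: 7.8
position: [0.5602, 0.1976, 0.3403]
ee_rot: [[0.412, 0.012, -0.911], [0.911, 0.003, 0.412], [0.008, -1.0, -0.009]]
ft_force: [-0.0, 0.8, -1.9]
width: 0.0397
```

Run:
```python
from h import *
s=read_state();print(s["t"],s["position"],s["ee_rot"].round(3),s["ft_force"],s["width"])
print(ray("top",[(180,166),(246,176),(231,255),(163,240)],.025).mean(0))
for n in ("top","wrist"): cv2.imwrite(f"pics/{n}5.png",get_image(n))
```

```text
7.8 [0.56023508 0.19756321 0.3403499 ] [[ 0.412  0.012 -0.911]
 [ 0.911  0.003  0.412]
 [ 0.008 -1.    -0.009]] [-0.00487345  0.8379107  -1.9084742 ] 0.03970575480475556
[0.56992892 0.18727416 0.025     ]
```

View pics/wrist5.png

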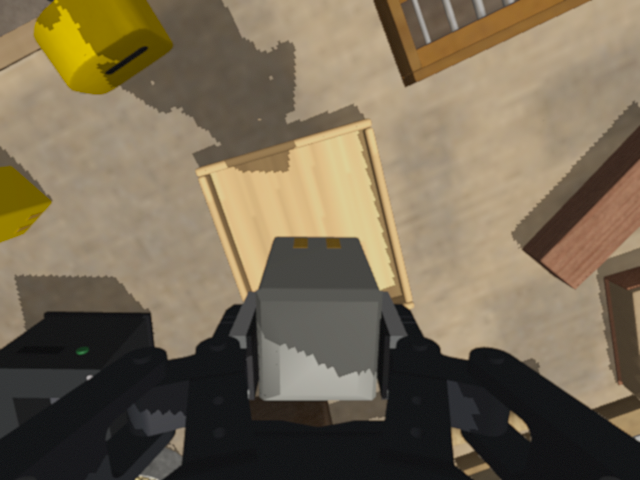

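View pics/top5.png

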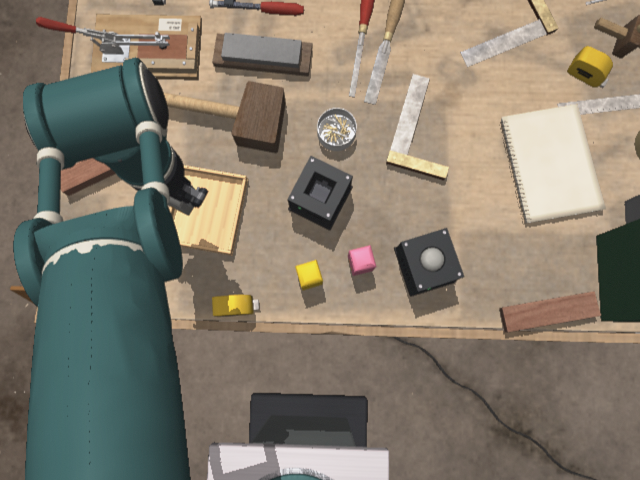

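Request:
servo_tool([
  [0.02,-0.05,-0.1,0],
  [0.01,0,-0.15,0],
  [0,0,-0.12,0],
  [0,0,-0.08,0],
  [0,0,0,0],
])

```text
t: 8.4
position: [0.5686, 0.1798, 0.2502]
ee_rot: [[0.42, 0.017, -0.907], [0.907, 0.003, 0.421], [0.01, -1.0, -0.014]]
ft_force: [-0.8, 0.2, -1.8]
width: 0.0394
```

Request:
servo_tool([
  [0,0,-0.05,0],
  [0,0,-0.05,0],
  [0,0,-0.03,0],
  [0,0,-0.01,0],
  [0,0,0,0],
])

```text
t: 8.9
position: [0.5705, 0.178, 0.223]
ee_rot: [[0.423, 0.021, -0.906], [0.906, 0.004, 0.423], [0.013, -1.0, -0.018]]
ft_force: [0.2, 0.9, -2.2]
width: 0.0393
```

Request:
servo_tool([
  [0,0,-0.02,0],
  [0,0,-0.02,0],
  [0,0,0,0],
])

```text
t: 9.2
position: [0.571, 0.1785, 0.2157]
ee_rot: [[0.422, 0.024, -0.906], [0.906, 0.005, 0.423], [0.014, -1.0, -0.02]]
ft_force: [-0.7, -0.6, -2.9]
width: 0.0395
```

Request:
servo_tool([
  [0,0,-0.015,0],
  [0,0,0,0],
])

```text
t: 9.4
position: [0.5715, 0.1787, 0.2132]
ee_rot: [[0.422, 0.025, -0.906], [0.906, 0.005, 0.422], [0.015, -1.0, -0.021]]
ft_force: [0.5, 0.2, -2.4]
width: 0.0393
```

Request:
servo_tool([
  [0,0,-0.01,0],
  [0,0,0,0],
])

```text
t: 9.6
position: [0.572, 0.179, 0.2134]
ee_rot: [[0.422, 0.026, -0.906], [0.906, 0.005, 0.422], [0.016, -1.0, -0.022]]
ft_force: [0.5, 0.4, -2.6]
width: 0.0393
```

Request:
servo_tool([
  [0,0,-0.015,0],
  [0,0,-0.01,0],
])

```text
t: 9.8
position: [0.5726, 0.1792, 0.2128]
ee_rot: [[0.422, 0.026, -0.906], [0.906, 0.005, 0.422], [0.016, -1.0, -0.022]]
ft_force: [-6.9, -1.9, 13.0]
width: 0.0393
```

Contact: the force went up by about 15 N at the expected height. Releasing.

Request:
servo_tool([
  [0,0,0.005,0],
  [0,0,0,0],
  [0,0,0,0],
], fingers=100)

```text
t: 10.1
position: [0.5734, 0.1795, 0.215]
ee_rot: [[0.422, 0.03, -0.906], [0.906, 0.006, 0.422], [0.018, -1.0, -0.024]]
ft_force: [-0.3, 0.6, 0.4]
width: 0.0518
```

Request:
servo_tool([
  [0,0,0,0],
  [0,0,0,0],
  [0,0,0,0],
], fingers=0)

```text
t: 10.4
position: [0.5734, 0.1794, 0.2142]
ee_rot: [[0.422, 0.029, -0.906], [0.906, 0.006, 0.422], [0.018, -1.0, -0.024]]
ft_force: [0.1, -0.5, 0.3]
width: 0.0857
```

Run:
```python
from h import *
s=read_state();print(s["t"],s["position"],s["ft_force"],s["width"])
cv2.imwrite(f"pics/w6.png",get_image("wrist"))
cv2.imwrite(f"pics/s6.png",get_image("scene"))
```

```text
10.4 [0.57339251 0.17944317 0.21420075] [ 0.12779026 -0.49172906  0.2989865 ] 0.08567016886388941
```

View pics/w6.png

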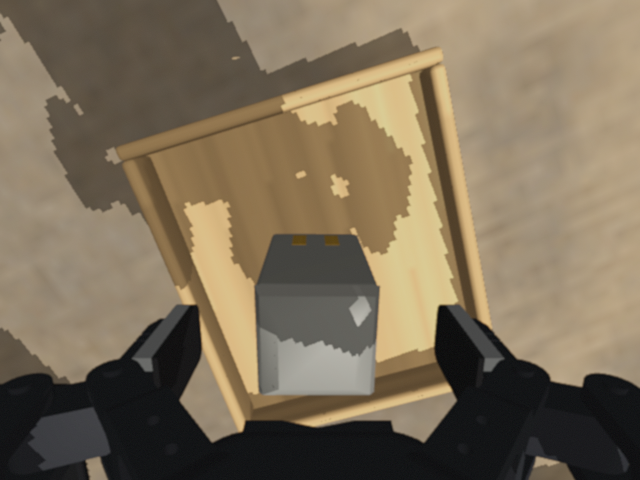

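View pics/s6.png

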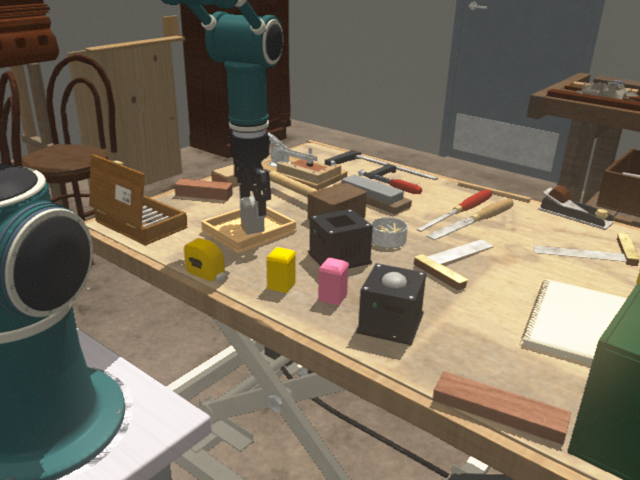

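The pack stands upright inside the tray at (317,320) in the wrist view, and the fingers are clear on both sides. Backing off straight up.

Request:
servo_tool([
  [0,0,0.1,0],
  [0,0,0.2,0],
  [0,0,0.2,0],
  [0,0,0.2,0],
  [0,0,0.1,0],
])

```text
t: 11.0
position: [0.5695, 0.1784, 0.3727]
ee_rot: [[0.422, 0.016, -0.906], [0.906, 0.002, 0.422], [0.009, -1.0, -0.013]]
ft_force: [0.6, 0.2, -0.5]
width: 0.0859
```

Request:
servo_tool([
  [-0.1,0.15,0,0],
  [-0.1,0.15,0,0],
  [-0.1,0.15,0,0],
  [0,0,0,0],
  [0,0,0,0],
])

```text
t: 11.5
position: [0.5097, 0.2707, 0.3804]
ee_rot: [[0.424, 0.029, -0.905], [0.905, 0.007, 0.425], [0.018, -1.0, -0.023]]
ft_force: [0.2, 1.1, -0.3]
width: 0.0857
```

Run:
```python
from h import *
s=read_state();print(s["t"],s["position"],s["ft_force"],s["width"])
cv2.imwrite(f"pics/w7.png",get_image("wrist"))
for d in finder.silhouettes("square_pack_mid","wrist"): print(round(d["conf"],2),d["bbox"],rect("wrist",d["pixels"],.04))
cv2.imwrite(f"pics/t7.png",get_image("top"))
for k in ("square_pack_mid","round_pack_mid"):
  for d in finder.silhouettes(k,"top"): print(k,round(d["conf"],2),d["bbox"],rect("top",d["pixels"],.081 if "r_" in k else .06))
im=get_image("scene");cv2.imwrite("pics/s7.png",cv2.resize(im[150:330,170:450],None,fx=2.8,fy=2.8))
```

```text
11.5 [0.50967112 0.27068708 0.38039458] [ 0.22834505  1.12785415 -0.28803468] 0.08567627180964175
0.78 [0.4, 247.0, 39.9, 62.2] [462.2  24.   31.1  58.9  51.6]
0.72 [216.8, 285.8, 58.9, 72.0] [577.9 176.3  50.   71.1  64.2]
square_pack_mid 0.92 [294.0, 261.3, 29.2, 30.1] [448.3  -9.6  46.7  42.   18.7]
square_pack_mid 0.81 [191.1, 183.5, 34.2, 38.1] [570.  177.2  56.6  44.4  64.7]
square_pack_mid 0.65 [349.7, 246.4, 27.3, 27.5] [ 477.1 -101.1   45.2   44.5   15. ]
round_pack_mid 0.75 [419.4, 244.1, 24.7, 28.5] [ 481.3 -223.1   37.9   41.7   45.8]
```

View pics/s7.png

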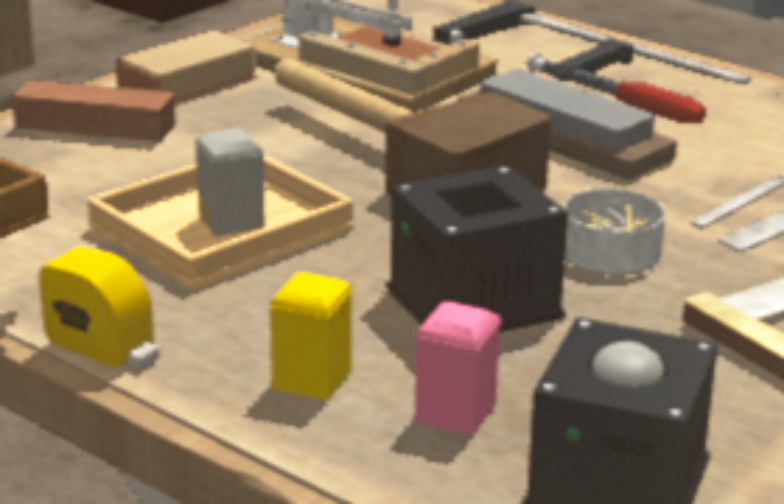

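View pics/w7.png

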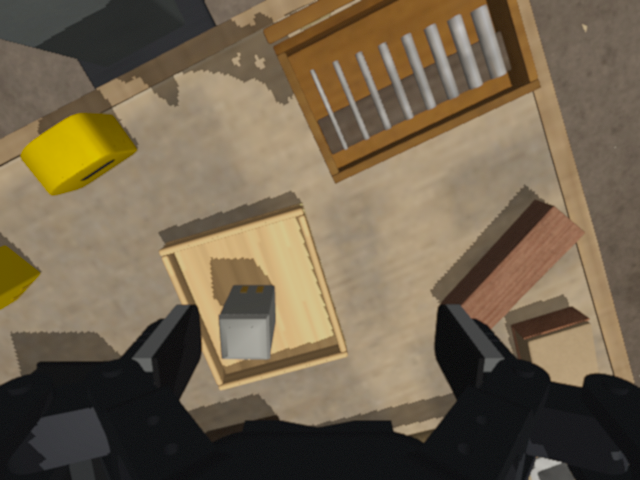

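The pack stands upright in the tray (scene crop (230,180)), the round pack is still latched at (627,365), and the arm is clear. Handing in.

```bash
python3 -c "
from bench import *
print(order.job_done())"
```

```text
the job is handed in; nothing more can be done
None
```

The square pack is out of its dock and standing upright in the tray, and I handed the job in at about t = 12 s.

**What I did:** I pressed the pack with closed fingertips until it reached its stop; the wrist force read 59 N at that point. It sprang up, and I gripped it at 40 N, lifted it straight out and lowered it into the tray. I opened the fingers once I felt the tray floor (about 13 N), then backed the arm away.

**Last checks:**
- **Pack position:** the top camera puts it at about (0.570, 0.177) and the wrist camera at about (0.578, 0.176). That is roughly 10–15 mm from the tray centre at (0.570, 0.187), well inside the walls.
- **Upright:** it looks upright in both the wrist and scene pictures. I did not measure its angle.
- **Round pack:** it looks unmoved and still latched. The network's position for it shifted about 5 mm from the first look, which I take as detection noise.
- **Arm:** it is clear of everything, with wrist force near zero.

**Disagreement:** the tool drifted to a tilt of about 0.03 rad during the moves, which I could not correct through the interface. It had no visible effect on the placing.

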